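# Find the full bushing tin by its weight and kit it

### The job

The three blue lidded tins look alike, but one still holds the steel bushings for the lift cylinder and the other two are empty. Pick out the heavy one (it tells when lifted) and stand it upright in the grey tray. Leave the two empty tins standing upright on the table, outside the tray.

Things in the scene. Friction and masses are not known exactly. Their poses are not given: they have to be found in the camera images.
- tin_1: closed round parts tin, blue with a bare-metal slip lid and bottom rim, lid firmly on; 52 mm across, 60 mm high, stands upright. Origin: centre of its underside, z up along its axis (yaw means nothing). All three look the same; an empty tin weighs 0.11 kg, the one with the steel bushings 0.48 to 0.59 kg. Grip it round its sides; 30 N is ample. Its contents can shift 2 mm. Which tin is the full one changes from start to start
- tin_2: closed round parts tin, blue with a bare-metal slip lid and bottom rim, lid firmly on; 52 mm across, 60 mm high, stands upright. Origin: centre of its underside, z up along its axis (yaw means nothing). All three look the same; an empty tin weighs 0.11 kg, the one with the steel bushings 0.48 to 0.59 kg. Grip it round its sides; 30 N is ample. Its contents can shift 2 mm. Which tin is the full one changes from start to start
- tin_3: closed round parts tin, blue with a bare-metal slip lid and bottom rim, lid firmly on; 52 mm across, 60 mm high, stands upright. Origin: centre of its underside, z up along its axis (yaw means nothing). All three look the same; an empty tin weighs 0.11 kg, the one with the steel bushings 0.48 to 0.59 kg. Grip it round its sides; 30 N is ample. Its contents can shift 2 mm. Which tin is the full one changes from start to start
- tray: square shallow grey steel tray with a black liner, fixed to the table; 136 x 136 mm outside, walls 4 mm thick and 24 mm high, clear inside 128 x 128 mm. Origin: centre of its underside on the table; its floor is 4 mm above; x and y run along its sides. It may stand turned by up to 17 degrees
Things that resemble listed ones, but are neither listed nor needed, are in the scene too. What is shaped like the tin_2 but orange is not meant. What is shaped like the tin_3 but green is not meant.

How it is judged:
By the outcome, as a careful person would: the job done as asked, in the order asked, and still so for the second after the job is handed in, with the robot touching nothing.
It also fails if it takes over 58 s, if anything falls off the work surface, if the arm or the gripper's body presses on something with over 40 N, if the wrist force passes 120 N, or if a joint passes its speed limit or range.

### The arm

A 7-joint arm with a two-finger parallel gripper is mounted at the origin on a cart in front of the work surface, level with it; the furniture and walls round the work are solid. World frame = base frame: x ahead of the robot, y to its left, z up, the work surface at z = 0. Lengths are in m, angles in rad, forces in N, time in s.
With the tool pointing down it reaches from about 0.425 to 1.025 m from the base axis. Payload 3.6 kg.
Tool frame: the origin (TCP) lies at the very end of the fingers, on their centre line; the grasp point (between the pads) lies r.pinch_z behind it (r.pinch_z is the distance from the TCP to the grasp point, in m); x points along the fingers, z is the direction in which the jaws open and shut, and the axes are right-handed (so a half turn about x gives the same grasp; the last joint's range is limited). The gripper opens to 85 mm and grips with 20 to 120 N. Pads are 22 mm wide; open, the fingers measure 114 mm over their backs; the gripper's body (76 mm by 85 mm) begins 54 mm behind the grasp point. The pads swing forward as they close: fully open they stand 13 mm farther back than shut.
Start: joints at [1.196, 0.591, 0.048, 1.609, -0.033, 0.943, -0.034], TCP at [0.202, -0.696, 0.231] pointing down, gripper open.
Joint ranges: [-2.69, 2.69], [-0.47, 2.24], [-1.27, 1.36], [0.19, 2.51], [-1.53, 4.68], [0.08, 2.07], [-3.09, 3.09]. Speed limits (rad/s): [2.57, 2.57, 3.14, 3.14, 3.14, 3.14, 3.14].

### API

Orientations are given as a unit quaternion [w, x, y, z].
In Python, from plant import monitor, cams, r, spotter gives the robot as it stands. The module is installed in compiled form; this text tells all that it offers.
- The arm moves only by the tool move_arm, never from a script. Its argument "motion" is a list of rows, each an object of numbers: "dx", "dy", "dz": the shift along the tool's x, y, z in m; "yaw": the turn about the tool's x in degrees. In form: [{"dx": .., "dy": .., "dz": .., "yaw": ..}, ...]. A call has exactly 8 rows; each row shifts and turns the pose as measured when the row begins, along the tool's axes as they then stand; what a row does not reach is not made up. A row lasts 1/10 s, in which the tool goes at most 50 mm and 8.59 degrees, less where a joint would pass 70% of its speed; a pose out of reach is approached as far as the arm can. A call with a gripper value outside its range is refused whole. "gripper" is the finger opening in m, from 0 to 0.0854, set as the call begins (left out, the last holds). The fingers move at their own pace and stop on an object; the grip force is fixed at half the most. Time passes only in rows, so rows that do not move let the fingers close, or fill a call up. It gives the time, the measured TCP pose, the force and the opening at its end, in the units of the state.
- monitor.observe(): the state, without advancing time (a new reading comes with each control period).
- cams.grab_frame(name): name is "side" or "top"; returns the picture (384x512x3 uint8, red, green, blue); there is no depth.
- cams.get_calibration(name): a dict with "K" (3x3 intrinsics, pixels), "extrinsics" (4x4, takes a point from camera to world coordinates). Camera axes: x right, y up, looking along -z (the intrinsics and any distortion apply to the point x, -y, -z); pixel columns grow to the right and rows downward; lengths in m; the calibration is good to about 2 mm. A picture is of the moment at which its call begins. get_calibration takes no time and is no camera call.
- r.close_job(): hands the job in, once; it reports no verdict.
Trained networks look in the newest picture that a camera, given by its name, has taken for a name from the list of things; names that differ only in an ending like _2 or _b are one class to them, and where a whole thing is asked for, a point or a joint stands for the part that bears it (a point fixed in the world has none). Each returns a list of dicts, best first, with "confidence" (0 to 1); they miss things now and then, are a little off and sometimes report something else, mostly with a low value. They report only what shows in the picture. A call takes as long as a camera call. They do not tell look-alikes from the thing itself.
- spotter.find_in(camera, thing): "xyz" ([x, y, z] in m, in the coordinates of the camera as it stood for that picture, good to about 4 mm: the middle of the surface that is visible of it).
- spotter.cut_out(camera, thing): "pixels" (384x512 bool, what is visible of it).
The state is a dict: "t": time; "joint_positions": joint angles; "joint_vel": joint speeds; "effort": joint torques, N m; "ee_pos": TCP position; "ee_rot": TCP orientation; "contact_force": force on the tool from outside, world axes, zero at the start; "torque": the same for the moment, N m; "finger_gap": opening from 0.0 (shut) to 1.0 (fully open).
Only numpy, scipy, OpenCV 4.12 (cv2) and the standard library are available. Lean on these libraries where they do the work, as an engineer would, in place of code of your own. Each camera call takes 0.05 s, during which the arm holds its last target.

## Working session

There is one attempt and no reset: what is moved stays moved. The work goes in short steps, Python scripts to look and compute and a tool call to move; the robot and the scene stay as the last step left them, time stands still between calls to the robot, and variables do not carry over. Pictures are saved under pics/ and viewed, and the job is handed in when it is done.

Besides the shell and the picture viewer there is one more tool, called by a JSON object that holds its "fn" and its "kwargs". move_arm: Moves the arm, as the interface text tells. Its arguments: {"type":"object","properties":{"motion":{"type":"array"},"gripper":{"type":"number"}},"required":["motion"]}

```bash
mkdir -p pics
cat > h.py <<'E'
import numpy as np, cv2
from plant import monitor, cams, r, spotter
def towld(cam,p):
    E=np.array(cams.get_calibration(cam)["extrinsics"]); return (E@np.r_[p,1])[:3]
def proj(cam,P):
    c=cams.get_calibration(cam);E=np.linalg.inv(np.array(c["extrinsics"]));q=(E@np.r_[P,1])[:3]
    v=np.array(c["K"])@np.array([q[0],-q[1],-q[2]]);return v[:2]/v[2]
def ray(cam,u,v,z):
    c=cams.get_calibration(cam);E=np.array(c["extrinsics"]);d=np.linalg.inv(np.array(c["K"]))@np.array([u,v,1.])
    d=E[:3,:3]@np.array([d[0],-d[1],-d[2]]);o=E[:3,3];return o+d*(z-o[2])/d[2]
E
python3 - <<'E'
from h import *
s=monitor.observe();print(s, r.pinch_z)
for c in("top","side"):
    cv2.imwrite(f"pics/{c}0.png",cv2.cvtColor(cams.grab_frame(c),cv2.COLOR_RGB2BGR))
    print(c,{k:v for k,v in cams.get_calibration(c).items()})
    for th in("tin_1","tray"):
        for d in spotter.find_in(c,th): 
            w=towld(c,d["xyz"]);print(c,th,round(d["confidence"],2),w.round(3),proj(c,w).round())
E
```

```text
{'t': 0.0, 'joint_positions': array([ 1.19549727,  0.59209142,  0.04830302,  1.60987588, -0.03330162,
        0.94268105, -0.03371742]), 'joint_vel': array([ 3.34937996e-05, -5.66075192e-04, -1.61953868e-03,  1.71836040e-04,
        3.08733424e-05,  7.77962057e-04, -7.05501710e-04]), 'effort': array([ 8.05434647e-04, -5.48698854e+01,  1.54708408e+00, -1.98124498e+01,
        9.38765035e-03,  8.65560287e-03, -1.77440381e-05]), 'ee_pos': array([ 0.20137835, -0.69558723,  0.23014094]), 'ee_rot': array([ 0.56461184,  0.42525298,  0.56593598, -0.42436993]), 'contact_force': array([-1.14806729, -0.66599278, -0.01507642]), 'torque': array([ 0.00287911, -0.03094362, -0.00867063]), 'finger_gap': 1.0004760762120288} 0.0187
top {'K': array([[410.29635349,   0.        , 255.04900668],
       [  0.        , 410.29635349, 198.63929643],
       [  0.        ,   0.        ,   1.        ]]), 'extrinsics': array([[-0.02158564,  0.99548056, -0.09247982,  0.47054918],
       [-0.99967144, -0.02276997, -0.01177027,  0.18739811],
       [-0.01382283,  0.09219537,  0.99564499,  0.88307418],
       [ 0.    
[... 531 characters left out ...]
1,  3.04708140e-01, -3.75679192e-01,
         2.44528289e-01],
       [-4.83715813e-01, -5.49791838e-01,  6.80990417e-01,
         7.66880559e-01],
       [ 9.57969553e-04,  7.77741528e-01,  6.28583485e-01,
         5.73988511e-01],
       [ 0.00000000e+00,  0.00000000e+00,  0.00000000e+00,
         1.00000000e+00]])}
side tin_1 0.92 [0.583 0.29  0.054] [224. 213.]
side tin_1 0.89 [0.547 0.043 0.045] [292. 161.]
side tin_1 0.75 [0.468 0.178 0.048] [299. 201.]
side tin_1 0.62 [0.638 0.045 0.043] [259. 152.]
side tin_1 0.57 [0.596 0.187 0.046] [244. 186.]
side tray 0.69 [0.465 0.32  0.003] [269. 261.]
side tray 0.33 [0.593 0.189 0.047] [246. 187.]
side tray 0.16 [0.47  0.177 0.047] [298. 201.]
```

Run:
```python
import cv2
for c in("top","side"):
    im=cv2.imread(f"pics/{c}0.png");cv2.imwrite(f"pics/{c}0b.png",cv2.resize(im[100:320,150:400],None,fx=2.7,fy=2.7,interpolation=cv2.INTER_CUBIC))
```

```text
(no output)
```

View pics/top0.png

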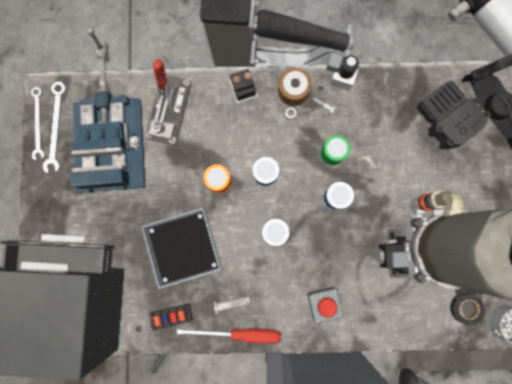

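View pics/side0.png

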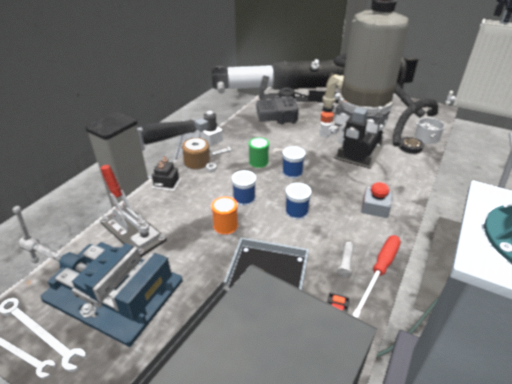

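```bash
sleep 0
```

```text
(no output)
```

View pics/side0b.png

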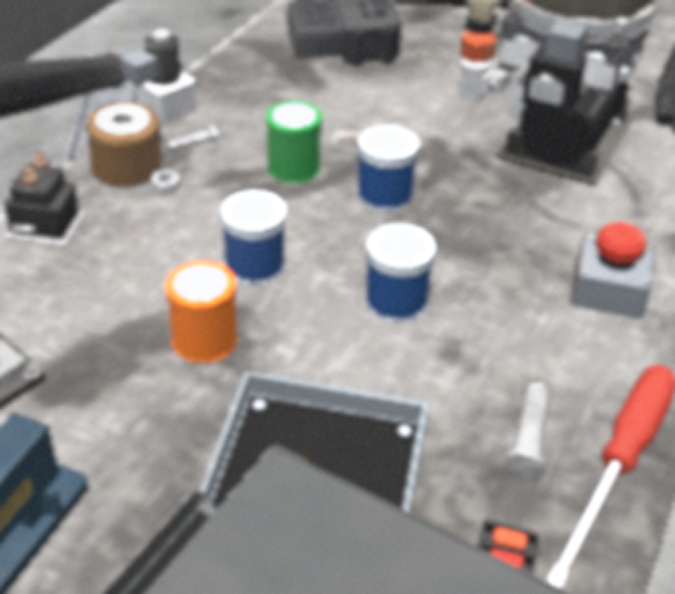

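View pics/top0b.png

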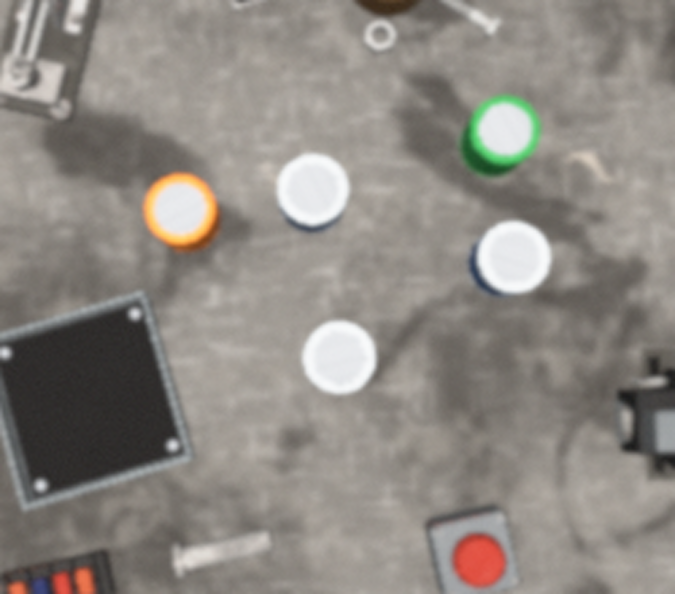

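Candidates (top view): three blue tins at (276,232), (265,170) and (340,194). The orange one at (217,178) and the green one at (336,149) are the look-alikes; the enlarged crops show blue sides only on the first three. Next: exact positions, and the tall grey object on the right.

Run:
```python
from h import *
from scipy.spatial.transform import Rotation as Ro
s=monitor.observe();print(proj("top",s["ee_pos"]),proj("side",s["ee_pos"]));q=s["ee_rot"];print(Ro.from_quat([*q[1:],q[0]]).as_matrix().round(3))
def tri(a,b):
    A=[];
    def L(c,p):
        k=cams.get_calibration(c);E=np.array(k["extrinsics"]);d=np.linalg.inv(k["K"])@np.array([*p,1.]);d=E[:3,:3]@(d*[1,-1,-1]);return E[:3,3],d/np.linalg.norm(d)
    o1,d1=L("top",a);o2,d2=L("side",b);t=np.linalg.lstsq(np.c_[d1,-d2],o2-o1,rcond=None)[0]
    p,q=o1+t[0]*d1,o2+t[1]*d2;return ((p+q)/2).round(3),np.linalg.norm(p-q).round(3)
print("clamp",tri((390,257),(360,118)))
for n,a in(("boxcorner",(123,270)),("boxc2",(110,246))):
    for z in(0,.1,.2,.3):
        P=ray("top",*a,z);print(n,z,P.round(3),proj("side",P).round())
for a in((470,250),(410,240)):
    for z in(0,.1,.2,.3,.4):
        P=ray("top",*a,z);print(a,z,P.round(3),proj("side",P).round())
fr=cams.grab_frame("top")
for d in spotter.cut_out("top","tin_1"):
    m=d["pixels"]; 
    lid=m&(fr.min(2)>150)
    n,l,st,ce=cv2.connectedComponentsWithStats(lid.astype(np.uint8))
    i=1+st[1:,4].argmax();print(d["confidence"],ce[i].round(1),st[i],ray("top",*ce[i],.06).round(4))
for d in spotter.cut_out("top","tray")[:1]:
    rr=cv2.minAreaRect(np.argwhere(d["pixels"])[:,::-1].astype(np.float32));print(rr,ray("top",*rr[0],.02))
    print([ray("top",*p,.024).round(3) for p in cv2.boxPoints(rr)])
```

```text
[855.14397107 404.29430566] [497.28992807  24.25229584]
[[-0.     0.961  0.278]
 [ 0.001  0.278 -0.961]
 [-1.    -0.    -0.001]]
clamp (array([ 0.426, -0.04 ,  0.154]), np.float64(0.009))
boxcorner 0 [0.406 0.483 0.   ] [254. 345.]
boxcorner 0.1 [0.413 0.45  0.1  ] [261. 289.]
boxcorner 0.2 [0.421 0.416 0.2  ] [268. 225.]
boxcorner 0.3 [0.428 0.383 0.3  ] [276. 152.]
boxc2 0 [0.457 0.512 0.   ] [217. 345.]
boxc2 0.1 [0.459 0.475 0.1  ] [226. 289.]
boxc2 0.2 [0.46  0.438 0.2  ] [235. 225.]
boxc2 0.3 [0.462 0.402 0.3  ] [246. 152.]
(470, 250) 0 [ 0.433 -0.256  0.   ] [370. 134.]
(470, 250) 0.1 [ 0.437 -0.206  0.1  ] [370. 109.]
(470, 250) 0.2 [ 0.441 -0.155  0.2  ] [370.  80.]
(470, 250) 0.3 [ 0.446 -0.105  0.3  ] [370.  43.]
(470, 250) 0.4 [ 0.45  -0.055  0.4  ] [370.  -3.]
(410, 240) 0 [ 0.457 -0.13   0.   ] [348. 153.]
(410, 240) 0.1 [ 0.458 -0.094  0.1  ] [349. 125.]
(410, 240) 0.2 [ 0.46  -0.058  0.2  ] [349.  93.]
(410, 240) 0.3 [ 0.461 -0.022  0.3  ] [351.  54.]
(410, 240) 0.4 [0.463 0.014 0.4  ] [352.   4.]
0.9 [216.2 176.9] [206 167  21  21 332] [0.593 0.275 0.06 ]
0.86 [275.6 231.6] [263 219  26  26 507] [0.4799 0.1575 0.06  ]
0.76 [339.8 194.8] [327 182  27  27 565] [0.5508 0.0266 0.06  ]
0.61 [336.7 147.5] [327 138  20  20 319] [0.6476 0.0289 0.06  ]
0.58 [265.8 170.1] [254 157  25  27 538] [0.6047 0.1741 0.06  ]
((181.57484436035156, 247.45712280273438), (66.46211242675781, 67.17338562011719), 74.21924591064453) [0.45155485 0.35371152 0.02      ]
[array([0.501, 0.44 , 0.024]), array([0.536, 0.303, 0.024]), array([0.403, 0.267, 0.024]), array([0.368, 0.402, 0.024])]
```

{"fn": "move_arm", "kwargs": {"motion": [{"dx": -0.05}, {"dx": -0.05}, {"dx": -0.05}, {"dx": -0.03, "dy": 0.04, "yaw": -3}, {"dy": 0.05, "yaw": -4}, {"dy": 0.05, "yaw": -4}, {"dy": 0.05, "yaw": -4}, {"dy": 0.05, "yaw": -4}], "gripper": 0.0854}}

```text
$.motion[0]: bad value
```

```bash
cat > st.py <<'E'
from h import *
import sys
s=monitor.observe();q=s["ee_rot"]
from scipy.spatial.transform import Rotation as Ro
R=Ro.from_quat([*q[1:],q[0]]).as_matrix();p=s["ee_pos"]
print("t",round(s["t"],2),"p",p.round(4),"r",np.hypot(*p[:2]).round(3),"az",np.degrees(np.arctan2(p[1],p[0])).round(1),"zaz",np.degrees(np.arctan2(R[1,2],R[0,2])).round(1),"xax",R[:,0].round(3),"F",s["contact_force"].round(2),"gap",round(s["finger_gap"],3))
if len(sys.argv)>3:
    g=np.array([float(a) for a in sys.argv[1:4]])
    print("to go tool dx,dy,dz",(R.T@(g-p)).round(4))
E
python3 st.py
python3 - <<'E'
from h import *
for z in (.3,.35,.4,.45):
  for y in(-.12,-.17,-.22): print(z,y,proj("side",[.44,y,z]).round(),proj("top",[.44,y,z]).round())
E
```

```text
t 0.45 p [ 0.2016 -0.6963  0.2312] r 0.725 az -73.9 zaz -73.9 xax [-0.  0. -1.] F [ 0.7  -0.58  0.91] gap 1.0
0.3 -0.12 [374.  42.] [481. 254.]
0.3 -0.17 [380.  36.] [517. 253.]
0.3 -0.22 [386.  30.] [553. 252.]
0.35 -0.12 [378.  18.] [502. 255.]
0.35 -0.17 [385.  12.] [541. 255.]
0.35 -0.22 [390.   7.] [581. 254.]
0.4 -0.12 [383.  -8.] [527. 257.]
0.4 -0.17 [389. -13.] [571. 256.]
0.4 -0.22 [395. -17.] [614. 256.]
0.45 -0.12 [389. -37.] [558. 260.]
0.45 -0.17 [395. -40.] [607. 259.]
0.45 -0.22 [400. -43.] [656. 258.]
```

{"fn": "move_arm", "kwargs": {"motion": [{"dx": -0.05, "dy": 0, "dz": 0, "yaw": 0}, {"dx": -0.05, "dy": 0, "dz": 0, "yaw": 0}, {"dx": -0.05, "dy": 0, "dz": 0, "yaw": 0}, {"dx": -0.03, "dy": 0.04, "dz": 0, "yaw": -3}, {"dx": 0, "dy": 0.05, "dz": 0, "yaw": -4}, {"dx": 0, "dy": 0.05, "dz": 0, "yaw": -4}, {"dx": 0, "dy": 0.05, "dz": 0, "yaw": -4}, {"dx": 0, "dy": 0.05, "dz": 0, "yaw": -4}], "gripper": 0.0854}}

```text
t: 1.25
ee_pos: [0.4127, -0.6071, 0.4181]
ee_rot: [0.625, 0.327, 0.627, -0.332]
contact_force: [0.0, -0.5, -0.7]
finger_gap: 1.001
```

```bash
python3 st.py
```

```text
t 1.25 p [ 0.4127 -0.6071  0.4181] r 0.734 az -55.8 zaz -55.5 xax [-0.006 -0.005 -1.   ] F [ 0.03 -0.47 -0.71] gap 1.001
```

{"fn": "move_arm", "kwargs": {"motion": [{"dx": 0, "dy": 0.05, "dz": 0, "yaw": -4}, {"dx": 0, "dy": 0.05, "dz": 0, "yaw": -4}, {"dx": 0, "dy": 0.05, "dz": 0, "yaw": -4}, {"dx": 0, "dy": 0.05, "dz": 0, "yaw": -4}, {"dx": 0, "dy": 0.05, "dz": 0, "yaw": -4}, {"dx": 0, "dy": 0.05, "dz": 0, "yaw": -4}, {"dx": 0, "dy": 0.05, "dz": 0, "yaw": -4}, {"dx": 0, "dy": 0.05, "dz": 0, "yaw": -4}]}}

```text
t: 2.05
ee_pos: [0.673, -0.3101, 0.4143]
ee_rot: [0.693, 0.134, 0.694, -0.14]
contact_force: [0.9, 0.2, -0.6]
finger_gap: 0.996
```

{"fn": "move_arm", "kwargs": {"motion": [{"dx": 0, "dy": 0.05, "dz": 0, "yaw": -4}, {"dx": 0, "dy": 0.05, "dz": 0, "yaw": -4}, {"dx": 0, "dy": 0.05, "dz": 0, "yaw": -4}, {"dx": 0, "dy": 0.05, "dz": 0, "yaw": -4}, {"dx": 0, "dy": 0.05, "dz": 0, "yaw": -4}, {"dx": 0, "dy": 0.05, "dz": 0, "yaw": -4}, {"dx": 0, "dy": 0.05, "dz": 0, "yaw": -4}, {"dx": 0, "dy": 0.05, "dz": 0, "yaw": -4}]}}

```text
t: 2.85
ee_pos: [0.7278, 0.0806, 0.4097]
ee_rot: [0.703, -0.07, 0.705, 0.064]
contact_force: [0.1, 0.1, -0.4]
finger_gap: 1.004
```

```bash
python3 st.py .48 .1575 .15
```

```text
t 2.85 p [0.7278 0.0806 0.4097] r 0.732 az 6.3 zaz 10.9 xax [-0.002 -0.009 -1.   ] F [ 0.08  0.09 -0.41] gap 1.004
to go tool dx,dy,dz [ 0.2594  0.1245 -0.228 ]
```

{"fn": "move_arm", "kwargs": {"motion": [{"dx": 0.01, "dy": 0.02, "dz": -0.035, "yaw": 0}, {"dx": 0.02, "dy": 0.02, "dz": -0.035, "yaw": 0}, {"dx": 0.03, "dy": 0.02, "dz": -0.033, "yaw": 0}, {"dx": 0.035, "dy": 0.02, "dz": -0.03, "yaw": 0}, {"dx": 0.037, "dy": 0.02, "dz": -0.025, "yaw": 0}, {"dx": 0.04, "dy": 0.015, "dz": -0.025, "yaw": 0}, {"dx": 0.042, "dy": 0.01, "dz": -0.025, "yaw": 0}, {"dx": 0.045, "dy": 0, "dz": -0.02, "yaw": 0}]}}

```text
t: 3.65
ee_pos: [0.4791, 0.1774, 0.1516]
ee_rot: [0.712, -0.071, 0.695, 0.076]
contact_force: [1.4, 0.3, -0.4]
finger_gap: 1.003
```

```bash
python3 st.py .48 .1575 .02
python3 - <<'E'
from h import *
for c in("top","side"): cv2.imwrite(f"pics/{c}1.png",cv2.cvtColor(cams.grab_frame(c),cv2.COLOR_RGB2BGR))
E
```

```text
t 3.65 p [0.4791 0.1774 0.1516] r 0.511 az 20.3 zaz 11.9 xax [ 0.023  0.009 -1.   ] F [ 1.41  0.34 -0.41] gap 1.003
to go tool dx,dy,dz [ 0.1314 -0.0201 -0.0064]
```

View pics/side1.png

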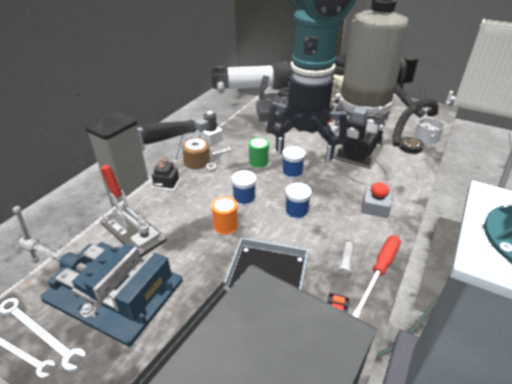

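View pics/top1.png

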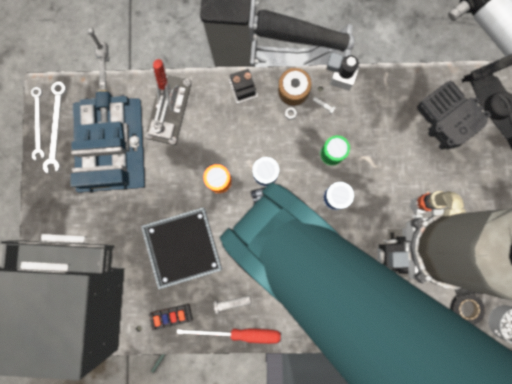

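The side view shows the hand above tin A (298,200), with a clear path down. I'll correct sideways, then descend.

{"fn": "move_arm", "kwargs": {"motion": [{"dx": 0, "dy": -0.02, "dz": -0.004, "yaw": 0}, {"dx": 0, "dy": 0, "dz": 0, "yaw": 0}, {"dx": 0.02, "dy": 0, "dz": 0, "yaw": 0}, {"dx": 0.02, "dy": 0, "dz": 0, "yaw": 0}, {"dx": 0.02, "dy": 0, "dz": 0, "yaw": 0}, {"dx": 0, "dy": 0, "dz": 0, "yaw": 0}, {"dx": 0, "dy": 0, "dz": 0, "yaw": 0}, {"dx": 0, "dy": 0, "dz": 0, "yaw": 0}]}}

```text
t: 4.55
ee_pos: [0.4906, 0.1575, 0.0957]
ee_rot: [0.715, -0.07, 0.692, 0.074]
contact_force: [0.9, 0.4, 0.7]
finger_gap: 1.001
```

```bash
python3 st.py .48 .1575 .02
```

```text
t 4.55 p [0.4906 0.1575 0.0957] r 0.515 az 17.8 zaz 11.6 xax [ 0.032  0.009 -0.999] F [0.89 0.43 0.72] gap 1.001
to go tool dx,dy,dz [ 0.0753  0.0019 -0.0129]
```

{"fn": "move_arm", "kwargs": {"motion": [{"dx": 0, "dy": 0.001, "dz": -0.013, "yaw": 0}, {"dx": 0.015, "dy": 0, "dz": 0, "yaw": 0}, {"dx": 0.02, "dy": 0, "dz": 0, "yaw": 0}, {"dx": 0.02, "dy": 0, "dz": 0, "yaw": 0}, {"dx": 0.01, "dy": 0, "dz": 0, "yaw": 0}, {"dx": 0, "dy": 0, "dz": 0, "yaw": 0}, {"dx": 0, "dy": 0, "dz": 0, "yaw": 0}, {"dx": 0, "dy": 0, "dz": 0, "yaw": 0}]}}

```text
t: 5.35
ee_pos: [0.4795, 0.158, 0.0359]
ee_rot: [0.718, -0.068, 0.688, 0.075]
contact_force: [-0.0, -0.6, 0.6]
finger_gap: 0.996
```

```bash
python3 st.py .48 .1575 .02
```

```text
t 5.35 p [0.4795 0.158  0.0359] r 0.505 az 18.2 zaz 11.6 xax [ 0.042  0.013 -0.999] F [-0.04 -0.65  0.56] gap 0.996
to go tool dx,dy,dz [ 0.0159 -0.0007 -0.0003]
```

{"fn": "move_arm", "kwargs": {"motion": [{"dx": 0.013, "dy": 0, "dz": 0, "yaw": 0}, {"dx": 0, "dy": 0, "dz": 0, "yaw": 0}, {"dx": 0, "dy": 0, "dz": 0, "yaw": 0}, {"dx": 0, "dy": 0, "dz": 0, "yaw": 0}, {"dx": 0, "dy": 0, "dz": 0, "yaw": 0}, {"dx": 0, "dy": 0, "dz": 0, "yaw": 0}, {"dx": 0, "dy": 0, "dz": 0, "yaw": 0}, {"dx": 0, "dy": 0, "dz": 0, "yaw": 0}], "gripper": 0.0854}}

```text
t: 6.15
ee_pos: [0.4825, 0.1588, 0.0271]
ee_rot: [0.721, -0.067, 0.686, 0.075]
contact_force: [-0.8, 0.9, -1.0]
finger_gap: 1.001
```

{"fn": "move_arm", "kwargs": {"motion": [{"dx": 0, "dy": 0, "dz": 0, "yaw": 0}, {"dx": 0, "dy": 0, "dz": 0, "yaw": 0}, {"dx": 0, "dy": 0, "dz": 0, "yaw": 0}, {"dx": 0, "dy": 0, "dz": 0, "yaw": 0}, {"dx": 0, "dy": 0, "dz": 0, "yaw": 0}, {"dx": 0, "dy": 0, "dz": 0, "yaw": 0}, {"dx": 0, "dy": 0, "dz": 0, "yaw": 0}, {"dx": 0, "dy": 0, "dz": 0, "yaw": 0}], "gripper": 0.04}}

```text
t: 6.95
ee_pos: [0.4815, 0.1587, 0.0278]
ee_rot: [0.72, -0.067, 0.686, 0.075]
contact_force: [0.0, 0.0, 1.5]
finger_gap: 0.59
```

```bash
python3 st.py .48 .1575 .02
```

```text
t 6.95 p [0.4815 0.1587 0.0278] r 0.507 az 18.2 zaz 11.5 xax [ 0.047  0.015 -0.999] F [0.01 0.01 1.46] gap 0.59
to go tool dx,dy,dz [ 0.0077 -0.0009 -0.0021]
```

{"fn": "move_arm", "kwargs": {"motion": [{"dx": -0.02, "dy": 0, "dz": 0, "yaw": 0}, {"dx": -0.02, "dy": 0, "dz": 0, "yaw": 0}, {"dx": -0.02, "dy": 0, "dz": 0, "yaw": 0}, {"dx": 0, "dy": 0, "dz": 0, "yaw": 0}, {"dx": 0, "dy": 0, "dz": 0, "yaw": 0}, {"dx": 0, "dy": 0, "dz": 0, "yaw": 0}, {"dx": 0, "dy": 0, "dz": 0, "yaw": 0}, {"dx": 0, "dy": 0, "dz": 0, "yaw": 0}], "gripper": 0.04}}

```text
t: 7.75
ee_pos: [0.4765, 0.1565, 0.0854]
ee_rot: [0.718, -0.068, 0.689, 0.074]
contact_force: [-0.0, -0.6, -0.4]
finger_gap: 0.587
```

```bash
python3 st.py
python3 - <<'E'
from h import *
for c in("side",): cv2.imwrite(f"pics/{c}2.png",cv2.cvtColor(cams.grab_frame(c),cv2.COLOR_RGB2BGR))
cams.grab_frame("side");print(monitor.observe()["contact_force"])
E
```

```text
t 7.75 p [0.4765 0.1565 0.0854] r 0.502 az 18.2 zaz 11.5 xax [ 0.04   0.012 -0.999] F [-0.01 -0.64 -0.45] gap 0.587
[ 0.38884733 -0.27267694 -1.15122164]
```

View pics/side2.png

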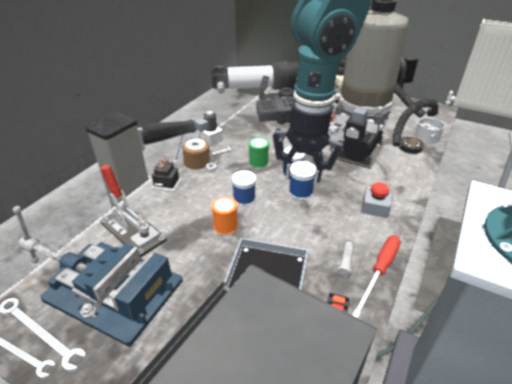

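Tin A (now at 302,180) is off the table and Fz is about −1 N, so it is empty. I'll put it back.

{"fn": "move_arm", "kwargs": {"motion": [{"dx": 0.02, "dy": 0, "dz": 0, "yaw": 0}, {"dx": 0.02, "dy": 0, "dz": 0, "yaw": 0}, {"dx": 0.011, "dy": 0, "dz": 0, "yaw": 0}, {"dx": 0.004, "dy": 0, "dz": 0, "yaw": 0}, {"dx": 0.002, "dy": 0, "dz": 0, "yaw": 0}, {"dx": 0.002, "dy": 0, "dz": 0, "yaw": 0}, {"dx": 0, "dy": 0, "dz": 0, "yaw": 0}, {"dx": 0, "dy": 0, "dz": 0, "yaw": 0}], "gripper": 0.04}}

```text
t: 8.65
ee_pos: [0.4807, 0.1586, 0.0294]
ee_rot: [0.72, -0.069, 0.687, 0.074]
contact_force: [0.1, 0.7, -1.0]
finger_gap: 0.585
```

```bash
python3 st.py
```

```text
t 8.65 p [0.4807 0.1586 0.0294] r 0.506 az 18.3 zaz 11.6 xax [ 0.046  0.011 -0.999] F [ 0.06  0.72 -0.98] gap 0.585
```

{"fn": "move_arm", "kwargs": {"motion": [{"dx": 0.002, "dy": 0, "dz": 0, "yaw": 0}, {"dx": 0.001, "dy": 0, "dz": 0, "yaw": 0}, {"dx": 0, "dy": 0, "dz": 0, "yaw": 0}, {"dx": 0, "dy": 0, "dz": 0, "yaw": 0}, {"dx": 0, "dy": 0, "dz": 0, "yaw": 0}, {"dx": 0, "dy": 0, "dz": 0, "yaw": 0}, {"dx": 0, "dy": 0, "dz": 0, "yaw": 0}, {"dx": 0, "dy": 0, "dz": 0, "yaw": 0}], "gripper": 0.04}}

```text
t: 9.45
ee_pos: [0.4814, 0.1588, 0.0277]
ee_rot: [0.72, -0.069, 0.686, 0.073]
contact_force: [-0.9, 0.1, 3.8]
finger_gap: 0.588
```

{"fn": "move_arm", "kwargs": {"motion": [{"dx": 0, "dy": 0, "dz": 0, "yaw": 0}, {"dx": 0, "dy": 0, "dz": 0, "yaw": 0}, {"dx": 0, "dy": 0, "dz": 0, "yaw": 0}, {"dx": 0, "dy": 0, "dz": 0, "yaw": 0}, {"dx": 0, "dy": 0, "dz": 0, "yaw": 0}, {"dx": 0, "dy": 0, "dz": 0, "yaw": 0}, {"dx": -0.01, "dy": 0, "dz": 0, "yaw": 0}, {"dx": -0.02, "dy": 0, "dz": 0, "yaw": 0}], "gripper": 0.0854}}

```text
t: 10.25
ee_pos: [0.4788, 0.158, 0.0563]
ee_rot: [0.719, -0.07, 0.688, 0.073]
contact_force: [0.3, -0.5, -0.3]
finger_gap: 1.002
```

```bash
python3 st.py .605 .174 .10
```

```text
t 10.25 p [0.4788 0.158  0.0563] r 0.504 az 18.3 zaz 11.6 xax [ 0.043  0.009 -0.999] F [ 0.31 -0.54 -0.33] gap 1.002
to go tool dx,dy,dz [-0.038  -0.0096  0.1286]
```

{"fn": "move_arm", "kwargs": {"motion": [{"dx": -0.03, "dy": 0, "dz": 0, "yaw": 0}, {"dx": -0.03, "dy": 0, "dz": 0, "yaw": 0}, {"dx": 0, "dy": -0.005, "dz": 0.04, "yaw": 0}, {"dx": 0, "dy": -0.005, "dz": 0.045, "yaw": 0}, {"dx": 0, "dy": 0, "dz": 0.03, "yaw": 0}, {"dx": 0, "dy": 0, "dz": 0.01, "yaw": 0}, {"dx": 0, "dy": 0, "dz": 0, "yaw": 0}, {"dx": 0, "dy": 0, "dz": 0, "yaw": 0}]}}

```text
t: 11.05
ee_pos: [0.6004, 0.1712, 0.1318]
ee_rot: [0.719, -0.071, 0.687, 0.073]
contact_force: [-0.9, 0.5, -0.6]
finger_gap: 1.004
```

```bash
python3 st.py .605 .174 .025
```

```text
t 11.05 p [0.6004 0.1712 0.1318] r 0.624 az 15.9 zaz 11.7 xax [ 0.044  0.008 -0.999] F [-0.93  0.46 -0.55] gap 1.004
to go tool dx,dy,dz [0.1069 0.0019 0.0003]
```

{"fn": "move_arm", "kwargs": {"motion": [{"dx": 0.02, "dy": 0.002, "dz": 0, "yaw": 0}, {"dx": 0.02, "dy": 0, "dz": 0, "yaw": 0}, {"dx": 0.02, "dy": 0, "dz": 0, "yaw": 0}, {"dx": 0.01, "dy": 0, "dz": 0, "yaw": 0}, {"dx": 0, "dy": 0, "dz": 0, "yaw": 0}, {"dx": 0, "dy": 0, "dz": 0, "yaw": 0}, {"dx": 0, "dy": 0, "dz": 0, "yaw": 0}, {"dx": 0, "dy": 0, "dz": 0, "yaw": 0}]}}

```text
t: 11.85
ee_pos: [0.5916, 0.1727, 0.0616]
ee_rot: [0.716, -0.074, 0.69, 0.074]
contact_force: [0.0, 0.5, 0.3]
finger_gap: 1.004
```

```bash
python3 st.py .605 .174 .025
```

```text
t 11.85 p [0.5916 0.1727 0.0616] r 0.616 az 16.3 zaz 12.0 xax [ 0.036  0.004 -0.999] F [0.01 0.54 0.27] gap 1.004
to go tool dx,dy,dz [ 0.037  -0.0014  0.0121]
```

{"fn": "move_arm", "kwargs": {"motion": [{"dx": 0, "dy": 0, "dz": 0.012, "yaw": 0}, {"dx": 0.012, "dy": 0, "dz": 0.002, "yaw": 0}, {"dx": 0.012, "dy": 0, "dz": 0, "yaw": 0}, {"dx": 0.01, "dy": 0, "dz": 0, "yaw": 0}, {"dx": 0, "dy": 0, "dz": 0, "yaw": 0}, {"dx": 0, "dy": 0, "dz": 0, "yaw": 0}, {"dx": 0, "dy": 0, "dz": 0, "yaw": 0}, {"dx": 0, "dy": 0, "dz": 0, "yaw": 0}]}}

```text
t: 12.65
ee_pos: [0.6089, 0.1761, 0.0255]
ee_rot: [0.716, -0.074, 0.69, 0.074]
contact_force: [0.1, -0.0, 0.8]
finger_gap: 0.995
```

```bash
python3 st.py .605 .174 .025
```

```text
t 12.65 p [0.6089 0.1761 0.0255] r 0.634 az 16.1 zaz 12.0 xax [ 0.037  0.004 -0.999] F [ 0.12 -0.02  0.77] gap 0.995
to go tool dx,dy,dz [ 0.0004 -0.0013 -0.0043]
```

{"fn": "move_arm", "kwargs": {"motion": [{"dx": 0, "dy": -0.001, "dz": -0.004, "yaw": 0}, {"dx": 0, "dy": 0, "dz": 0, "yaw": 0}, {"dx": 0, "dy": 0, "dz": 0, "yaw": 0}, {"dx": 0, "dy": 0, "dz": 0, "yaw": 0}, {"dx": 0, "dy": 0, "dz": 0, "yaw": 0}, {"dx": 0, "dy": 0, "dz": 0, "yaw": 0}, {"dx": 0, "dy": 0, "dz": 0, "yaw": 0}, {"dx": 0, "dy": 0, "dz": 0, "yaw": 0}], "gripper": 0.04}}

```text
t: 13.45
ee_pos: [0.6066, 0.1749, 0.0271]
ee_rot: [0.718, -0.073, 0.688, 0.074]
contact_force: [0.5, 0.5, -0.5]
finger_gap: 0.587
```

{"fn": "move_arm", "kwargs": {"motion": [{"dx": -0.02, "dy": 0, "dz": 0, "yaw": 0}, {"dx": -0.02, "dy": 0, "dz": 0, "yaw": 0}, {"dx": 0, "dy": 0, "dz": 0, "yaw": 0}, {"dx": 0, "dy": 0, "dz": 0, "yaw": 0}, {"dx": 0, "dy": 0, "dz": 0, "yaw": 0}, {"dx": 0, "dy": 0, "dz": 0, "yaw": 0}, {"dx": 0, "dy": 0, "dz": 0, "yaw": 0}, {"dx": 0, "dy": 0, "dz": 0, "yaw": 0}], "gripper": 0.04}}

```text
t: 14.25
ee_pos: [0.5962, 0.1702, 0.059]
ee_rot: [0.711, -0.075, 0.696, 0.072]
contact_force: [-0.2, 0.6, -5.5]
finger_gap: 0.587
```

```bash
python3 st.py
python3 - <<'E'
from h import *
for c in("side",): cv2.imwrite(f"pics/{c}3.png",cv2.cvtColor(cams.grab_frame(c),cv2.COLOR_RGB2BGR))
cams.grab_frame("side");print(monitor.observe()["contact_force"])
E
```

```text
t 14.25 p [0.5962 0.1702 0.059 ] r 0.62 az 15.9 zaz 12.0 xax [ 0.022 -0.002 -1.   ] F [-0.18  0.64 -5.51] gap 0.587
[ 0.93638068 -0.54970884 -5.37072946]
```

View pics/side3.png

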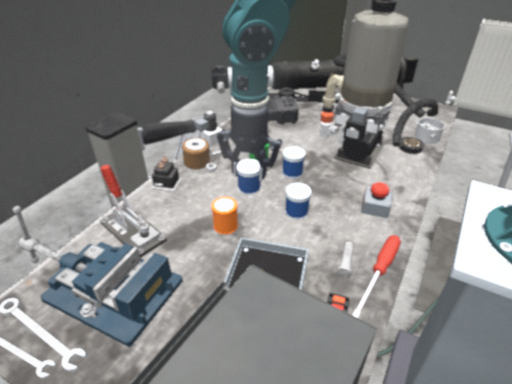

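Heavy: Fz is about −5.4 N, roughly 0.55 kg. Tin A is standing. Now I'll carry B high over to the tray.

{"fn": "move_arm", "kwargs": {"motion": [{"dx": -0.04, "dy": 0, "dz": 0, "yaw": 0}, {"dx": -0.04, "dy": 0, "dz": 0, "yaw": 0}, {"dx": -0.015, "dy": 0.02, "dz": -0.01, "yaw": 0}, {"dx": 0, "dy": 0.035, "dz": -0.02, "yaw": 0}, {"dx": 0, "dy": 0.04, "dz": -0.02, "yaw": 0}, {"dx": 0, "dy": 0.04, "dz": -0.02, "yaw": 0}, {"dx": 0, "dy": 0.03, "dz": -0.01, "yaw": 0}, {"dx": 0, "dy": 0.015, "dz": -0.005, "yaw": 0}], "gripper": 0.04}}

```text
t: 15.15
ee_pos: [0.4717, 0.3321, 0.1535]
ee_rot: [0.712, -0.072, 0.695, 0.069]
contact_force: [0.2, 0.3, -5.6]
finger_gap: 0.587
```

{"fn": "move_arm", "kwargs": {"motion": [{"dx": 0, "dy": 0, "dz": 0, "yaw": 0}, {"dx": 0, "dy": 0, "dz": 0, "yaw": 0}, {"dx": 0, "dy": 0, "dz": 0, "yaw": 0}, {"dx": 0, "dy": 0, "dz": 0, "yaw": 0}, {"dx": 0, "dy": 0, "dz": 0, "yaw": 0}, {"dx": 0, "dy": 0, "dz": 0, "yaw": 0}, {"dx": 0, "dy": 0, "dz": 0, "yaw": 0}, {"dx": 0, "dy": 0, "dz": 0, "yaw": 0}], "gripper": 0.04}}

```text
t: 15.95
ee_pos: [0.4715, 0.3297, 0.153]
ee_rot: [0.712, -0.072, 0.695, 0.067]
contact_force: [0.3, -0.2, -5.8]
finger_gap: 0.588
```

```bash
python3 st.py .47 .335 .035
python3 - <<'E'
from h import *
for c in("side","top"): cv2.imwrite(f"pics/{c}4.png",cv2.cvtColor(cams.grab_frame(c),cv2.COLOR_RGB2BGR))
print(monitor.observe()["contact_force"])
E
```

```text
t 15.95 p [0.4715 0.3297 0.153 ] r 0.575 az 35.0 zaz 11.3 xax [ 0.024 -0.004 -1.   ] F [ 0.35 -0.16 -5.78] gap 0.588
to go tool dx,dy,dz [ 0.1179  0.0065 -0.0031]
[ 0.23956261  0.21453155 -5.40326477]
```

View pics/side4.png

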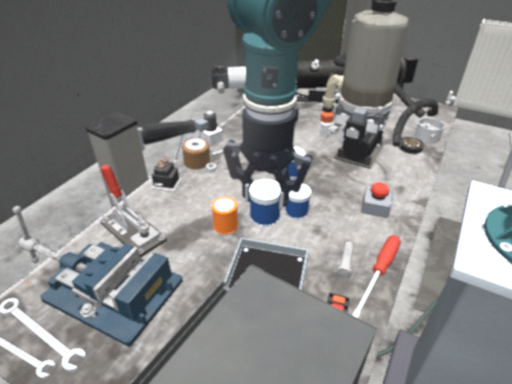

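View pics/top4.png

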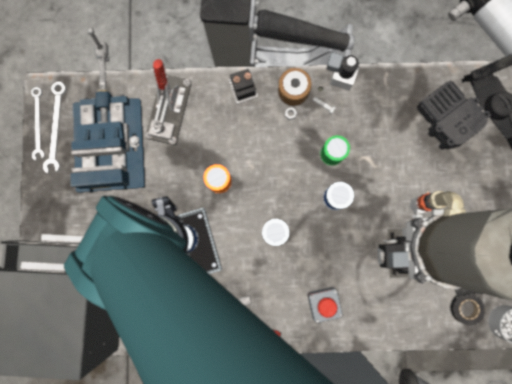

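{"fn": "move_arm", "kwargs": {"motion": [{"dx": 0.02, "dy": 0.005, "dz": -0.002, "yaw": 0}, {"dx": 0.02, "dy": 0, "dz": 0, "yaw": 0}, {"dx": 0.02, "dy": 0, "dz": 0, "yaw": 0}, {"dx": 0.01, "dy": 0, "dz": 0, "yaw": 0}, {"dx": 0, "dy": 0, "dz": 0, "yaw": 0}, {"dx": 0, "dy": 0, "dz": 0, "yaw": 0}, {"dx": 0, "dy": 0, "dz": 0, "yaw": 0}, {"dx": 0, "dy": 0, "dz": 0, "yaw": 0}], "gripper": 0.04}}

```text
t: 16.85
ee_pos: [0.473, 0.3377, 0.084]
ee_rot: [0.714, -0.07, 0.693, 0.069]
contact_force: [0.7, 0.1, -4.8]
finger_gap: 0.585
```

```bash
python3 st.py .47 .335 .032
python3 - <<'E'
from h import *
for c in("side",): cv2.imwrite(f"pics/{c}5.png",cv2.cvtColor(cams.grab_frame(c),cv2.COLOR_RGB2BGR))
E
```

```text
t 16.85 p [0.473  0.3377 0.084 ] r 0.581 az 35.5 zaz 11.3 xax [ 0.03   0.002 -1.   ] F [ 0.74  0.06 -4.8 ] gap 0.585
to go tool dx,dy,dz [ 0.0519 -0.0019 -0.005 ]
```

View pics/side5.png

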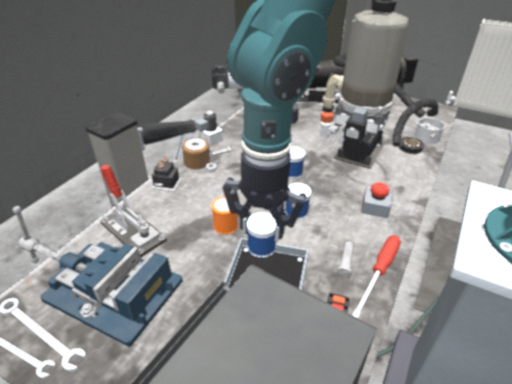

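The tin (262,232) hangs over the tray area. Lowering it.

{"fn": "move_arm", "kwargs": {"motion": [{"dx": 0.015, "dy": -0.001, "dz": -0.004, "yaw": 0}, {"dx": 0.015, "dy": 0, "dz": 0, "yaw": 0}, {"dx": 0.012, "dy": 0, "dz": 0, "yaw": 0}, {"dx": 0.004, "dy": 0, "dz": 0, "yaw": 0}, {"dx": 0.002, "dy": 0, "dz": 0, "yaw": 0}, {"dx": 0.001, "dy": 0, "dz": 0, "yaw": 0}, {"dx": 0, "dy": 0, "dz": 0, "yaw": 0}, {"dx": 0, "dy": 0, "dz": 0, "yaw": 0}], "gripper": 0.04}}

```text
t: 17.7
ee_pos: [0.4745, 0.3391, 0.0377]
ee_rot: [0.717, -0.068, 0.69, 0.071]
contact_force: [-0.1, -0.4, -6.0]
finger_gap: 0.586
```

```bash
python3 st.py .47 .335 .031
```

```text
t 17.7 p [0.4745 0.3391 0.0377] r 0.583 az 35.6 zaz 11.3 xax [ 0.038  0.009 -0.999] F [-0.07 -0.43 -5.96] gap 0.586
to go tool dx,dy,dz [ 0.0065 -0.0031 -0.0054]
```

{"fn": "move_arm", "kwargs": {"motion": [{"dx": 0.003, "dy": 0, "dz": 0, "yaw": 0}, {"dx": 0.002, "dy": 0, "dz": 0, "yaw": 0}, {"dx": 0.002, "dy": 0, "dz": 0, "yaw": 0}, {"dx": 0, "dy": 0, "dz": 0, "yaw": 0}, {"dx": 0, "dy": 0, "dz": 0, "yaw": 0}, {"dx": 0, "dy": 0, "dz": 0, "yaw": 0}, {"dx": 0, "dy": 0, "dz": 0, "yaw": 0}, {"dx": 0, "dy": 0, "dz": 0, "yaw": 0}], "gripper": 0.04}}

```text
t: 18.5
ee_pos: [0.4755, 0.3397, 0.0311]
ee_rot: [0.718, -0.067, 0.689, 0.071]
contact_force: [-0.3, 0.3, -5.3]
finger_gap: 0.592
```

```bash
python3 st.py .47 .335 .031
```

```text
t 18.5 p [0.4755 0.3397 0.0311] r 0.584 az 35.5 zaz 11.3 xax [ 0.039  0.01  -0.999] F [-0.32  0.35 -5.29] gap 0.592
to go tool dx,dy,dz [-0.0001 -0.0035 -0.0063]
```

{"fn": "move_arm", "kwargs": {"motion": [{"dx": 0.001, "dy": 0, "dz": 0, "yaw": 0}, {"dx": 0.001, "dy": 0, "dz": 0, "yaw": 0}, {"dx": 0, "dy": 0, "dz": 0, "yaw": 0}, {"dx": 0, "dy": 0, "dz": 0, "yaw": 0}, {"dx": 0, "dy": 0, "dz": 0, "yaw": 0}, {"dx": 0, "dy": 0, "dz": 0, "yaw": 0}, {"dx": 0, "dy": 0, "dz": 0, "yaw": 0}, {"dx": 0, "dy": 0, "dz": 0, "yaw": 0}], "gripper": 0.04}}

```text
t: 19.3
ee_pos: [0.4755, 0.34, 0.0311]
ee_rot: [0.718, -0.067, 0.689, 0.071]
contact_force: [-1.4, -0.5, -2.6]
finger_gap: 0.588
```

```bash
python3 st.py .47 .335 .031
```

```text
t 19.3 p [0.4755 0.34   0.0311] r 0.585 az 35.6 zaz 11.3 xax [ 0.04   0.009 -0.999] F [-1.42 -0.53 -2.58] gap 0.588
to go tool dx,dy,dz [-0.0002 -0.0038 -0.0064]
```

Fz is falling, so the tin has touched down. Pressing slightly more, then releasing.

{"fn": "move_arm", "kwargs": {"motion": [{"dx": 0.001, "dy": 0, "dz": 0, "yaw": 0}, {"dx": 0.001, "dy": 0, "dz": 0, "yaw": 0}, {"dx": 0, "dy": 0, "dz": 0, "yaw": 0}, {"dx": 0, "dy": 0, "dz": 0, "yaw": 0}, {"dx": 0, "dy": 0, "dz": 0, "yaw": 0}, {"dx": 0, "dy": 0, "dz": 0, "yaw": 0}, {"dx": 0, "dy": 0, "dz": 0, "yaw": 0}, {"dx": 0, "dy": 0, "dz": 0, "yaw": 0}], "gripper": 0.04}}

```text
t: 20.1
ee_pos: [0.4756, 0.3402, 0.0311]
ee_rot: [0.718, -0.068, 0.689, 0.071]
contact_force: [-0.2, 0.7, -1.5]
finger_gap: 0.59
```

{"fn": "move_arm", "kwargs": {"motion": [{"dx": 0, "dy": 0, "dz": 0, "yaw": 0}, {"dx": 0, "dy": 0, "dz": 0, "yaw": 0}, {"dx": 0, "dy": 0, "dz": 0, "yaw": 0}, {"dx": 0, "dy": 0, "dz": 0, "yaw": 0}, {"dx": 0, "dy": 0, "dz": 0, "yaw": 0}, {"dx": 0, "dy": 0, "dz": 0, "yaw": 0}, {"dx": 0, "dy": 0, "dz": 0, "yaw": 0}, {"dx": 0, "dy": 0, "dz": 0, "yaw": 0}], "gripper": 0.0854}}

```text
t: 20.9
ee_pos: [0.4781, 0.3426, 0.0326]
ee_rot: [0.72, -0.066, 0.687, 0.072]
contact_force: [0.1, -0.0, 0.1]
finger_gap: 1.002
```

{"fn": "move_arm", "kwargs": {"motion": [{"dx": -0.01, "dy": 0, "dz": 0, "yaw": 0}, {"dx": -0.02, "dy": 0, "dz": 0, "yaw": 0}, {"dx": -0.03, "dy": 0, "dz": 0, "yaw": 0}, {"dx": -0.04, "dy": 0, "dz": 0, "yaw": 0}, {"dx": -0.05, "dy": 0, "dz": 0, "yaw": 0}, {"dx": -0.05, "dy": 0, "dz": 0, "yaw": 0}, {"dx": -0.04, "dy": 0, "dz": 0, "yaw": 0}, {"dx": 0, "dy": 0, "dz": 0, "yaw": 0}]}}

```text
t: 21.7
ee_pos: [0.4654, 0.3395, 0.2837]
ee_rot: [0.719, -0.068, 0.687, 0.073]
contact_force: [0.9, 0.6, 0.3]
finger_gap: 0.996
```

{"fn": "move_arm", "kwargs": {"motion": [{"dx": 0, "dy": -0.03, "dz": 0, "yaw": 0}, {"dx": 0, "dy": -0.05, "dz": 0, "yaw": 0}, {"dx": 0, "dy": -0.05, "dz": 0.02, "yaw": 0}, {"dx": 0, "dy": -0.05, "dz": 0.03, "yaw": 0}, {"dx": 0, "dy": -0.05, "dz": 0.03, "yaw": 0}, {"dx": 0, "dy": -0.03, "dz": 0.02, "yaw": 0}, {"dx": 0, "dy": 0, "dz": 0, "yaw": 0}, {"dx": 0, "dy": 0, "dz": 0, "yaw": 0}]}}

```text
t: 22.5
ee_pos: [0.6048, 0.1106, 0.2885]
ee_rot: [0.72, -0.07, 0.687, 0.075]
contact_force: [-1.2, 0.8, -0.0]
finger_gap: 0.995
```

```bash
python3 st.py
python3 - <<'E'
from h import *
for c in("side","top"): cv2.imwrite(f"pics/{c}6.png",cv2.cvtColor(cams.grab_frame(c),cv2.COLOR_RGB2BGR))
E
```

```text
t 22.5 p [0.6048 0.1106 0.2885] r 0.615 az 10.4 zaz 11.8 xax [ 0.045  0.013 -0.999] F [-1.15  0.76 -0.03] gap 0.995
```

View pics/side6.png

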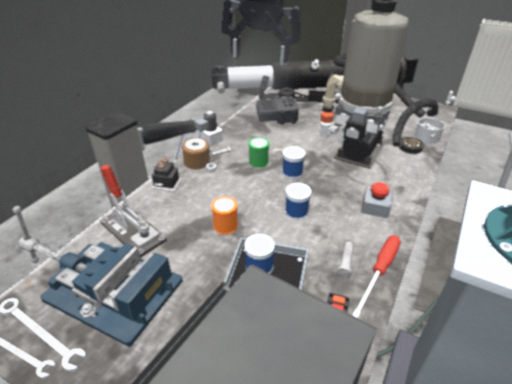

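View pics/top6.png

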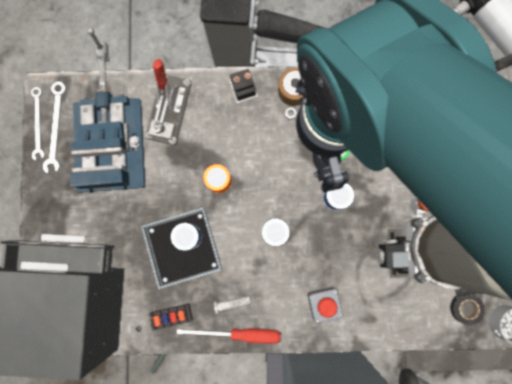

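The heavy tin stands upright inside the tray (top 185,237; side 260,255). The other two blue tins stand on the table (top 276,232 and 340,195), and the gripper is clear of everything.

```bash
python3 -c "
from h import *
print(r.close_job())"
```

```text
the job is handed in; nothing more can be done
None
```

The heavy tin is standing upright in the grey tray, and the job is handed in at about 22.6 s of the 58 s allowed.

- **Weighing:** The first blue tin, at (0.48, 0.16), read about 1 N on the lift, so it is empty. I set it back where it was. The second, at (0.605, 0.174), read about 5.4 N (roughly 0.55 kg), so it is the full one. I never lifted the third, at (0.55, 0.03), because the full one was already found.
- **Final pictures:** The side and top views show the full tin inside the tray walls. Both empty tins stand upright on the table outside the tray. The orange and green look-alikes were not touched. The gripper was open, about 0.29 m above the table, and touching nothing.
- **Departures:** During the down moves the tool leaned up to about 2.8°. The tin shows no visible lean after release, but I judged that from the pictures only, without measuring it.

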